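Line the canisters up by height by the bench light

TASK

Line the four white screw-top canisters up along the grey ledge, one standing upright in the middle of each yellow ring, in order of height: the shortest at the end next to the bench light with the brass knob, rising to the tallest at the far end, so that none stands in a shorter one's light. Do not knock any canister over, and leave the spanner, the rubber boot and the clamp terminal where they lie.

Things in the scene. Friction and masses are not known exactly. Their poses are not given: they have to be found in the camera images.
- canister_1: The shortest of the four loose white plastic screw-top canisters: an upright round jar 52 mm tall over its lid; the ribbed white lid is 38 mm across and the top 15 mm of the height, the straight body below it is 3 mm narrower. The lid is screwed tight and does not turn. Origin: centre of its underside, z up along its axis. Starts standing on the bench (z = 0); 50 g, give or take a third.
- canister_2: The second shortest of the four loose white plastic screw-top canisters: an upright round jar 72 mm tall over its lid; the ribbed white lid is 45 mm across and the top 17 mm of the height, the straight body below it is 3 mm narrower. The lid is screwed tight and does not turn. Origin: centre of its underside, z up along its axis. Starts standing on the bench (z = 0); 85 g, give or take a third.
- canister_3: The second tallest of the four loose white plastic screw-top canisters: an upright round jar 94 mm tall over its lid; the ribbed white lid is 52 mm across and the top 18 mm of the height, the straight body below it is 3 mm narrower. The lid is screwed tight and does not turn. Origin: centre of its underside, z up along its axis. Starts standing on the bench (z = 0); 150 g, give or take a third.
- canister_4: The tallest of the four loose white plastic screw-top canisters: an upright round jar 118 mm tall over its lid; the ribbed white lid is 60 mm across and the top 20 mm of the height, the straight body below it is 3 mm narrower. The lid is screwed tight and does not turn. Origin: centre of its underside, z up along its axis. Starts standing on the bench (z = 0); 240 g, give or take a third.
- mark_a: Yellow painted ring a of four alike (a, b, c, d in a row, 85 mm apart; 70 mm across outside, flat) on top of the low fixed grey ledge. Origin: centre of the ring, 30 mm above the bench; x points across the ledge to its back, y along it from a to d. Ledge 350 mm long, 84 mm deep, rings on its centre line; a 4 mm thick upstand along its back edge stands 10 mm above its top.
- mark_b: Yellow painted ring b of four alike (a, b, c, d in a row, 85 mm apart; 70 mm across outside, flat) on top of the low fixed grey ledge. Origin: centre of the ring, 30 mm above the bench; x points across the ledge to its back, y along it from a to d. Neighbours: a and c.
- mark_c: Yellow painted ring c of four alike (a, b, c, d in a row, 85 mm apart; 70 mm across outside, flat) on top of the low fixed grey ledge. Origin: centre of the ring, 30 mm above the bench; x points across the ledge to its back, y along it from a to d. Neighbours: b and d.
- mark_d: Yellow painted ring d of four alike (a, b, c, d in a row, 85 mm apart; 70 mm across outside, flat) on top of the low fixed grey ledge. Origin: centre of the ring, 30 mm above the bench; x points across the ledge to its back, y along it from a to d. The ledge stands elsewhere, turned up to 15 degrees, at each start, and is fixed during the job.
- lamp: Bench light fixed on the bench in line with the rings, 95 mm beyond ring a or ring d (varies). Origin: underside centre of its 54 mm base; x as the rings' x. Above the base, on a post: knurled brass knob, 29 mm across, top 110 mm up. The arm slopes up to +x, behind the ledge, to a green shade about 195 to 265 mm from the post, up to 140 mm high.
- clamp: Bystander: grey lead battery clamp terminal with bolt and cable saddle, loose, lying on the bench beyond the end of the ledge away from the light, 95 mm beyond the last ring; 75 mm long, 30 mm wide, 20 mm high. Origin: underside, at the centre of its post ring. Not to be moved.
- spanner: Bystander: blue steel combination spanner, 160 mm long (along its x), 7 mm thick, lying loose on the bench at the robot's right. Origin: underside, middle of the shank. Not to be moved.
- boot: Bystander: brown rubber terminal boot, a cap 44 mm across and 32 mm high with a short cable sleeve along its x reaching 44 mm out, loose on the bench at the robot's left. Origin: underside centre of the cap. Not to be moved.
Not all that is in view belongs to the job. What is shaped like the canister_4 but blue is not meant.

How it is judged:
At the end, for the whole second after the job is handed in: Counting from the ring nearest the bench light, the four rings hold the canisters from shortest to tallest, each within 12 mm of the centre of its ring, standing on the ledge (underside within about 5 mm of its top), upright within 0.1 rad, released and at rest (((horizontal distance between lamp and mark_a below 0.2 m and horizontal distance between canister_1 and mark_a below 0.012 m and z of canister_1 in the frame of mark_a between -0.005 and 0.006 m and horizontal distance between canister_2 and mark_b below 0.012 m and z of canister_2 in the frame of mark_b between -0.005 and 0.006 m and horizontal distance between canister_3 and mark_c below 0.012 m and z of canister_3 in the frame of mark_c between -0.005 and 0.006 m and horizontal distance between canister_4 and mark_d below 0.012 m and z of canister_4 in the frame of mark_d between -0.005 and 0.006 m) or (horizontal distance between lamp and mark_d below 0.2 m and horizontal distance between canister_1 and mark_d below 0.012 m and z of canister_1 in the frame of mark_d between -0.005 and 0.006 m and horizontal distance between canister_2 and mark_c below 0.012 m and z of canister_2 in the frame of mark_c between -0.005 and 0.006 m and horizontal distance between canister_3 and mark_b below 0.012 m and z of canister_3 in the frame of mark_b between -0.005 and 0.006 m and horizontal distance between canister_4 and mark_a below 0.012 m and z of canister_4 in the frame of mark_a between -0.005 and 0.006 m)) and angle between each of canister_1, canister_2, canister_3, canister_4's own z axis and vertical below 0.1 rad and linear speed of each of canister_1, canister_2, canister_3, canister_4 below 0.02 m/s and contact force between each of canister_1, canister_2, canister_3, canister_4 and the fingers below 0.2 N); the robot touches nothing.
It fails at once if the clamp terminal was moved by more than 15 mm (distance of clamp from where it was at the start of the episode above 0.015 m).
It fails at once if the spanner was moved by more than 15 mm (distance of spanner from where it was at the start of the episode above 0.015 m).
It fails at once if the rubber boot was moved by more than 15 mm (distance of boot from where it was at the start of the episode above 0.015 m).
It fails at once if a canister was knocked over (tilted by more than 0.8 rad) (angle between any of canister_1, canister_2, canister_3, canister_4's own z axis and vertical above 0.8 rad).
It also fails if it takes over 106 s, if anything falls off the work surface, if the arm or the gripper's body presses on something with over 40 N, if the wrist force passes 120 N, or if a joint passes its speed limit or range.

ROBOT

A 7-joint arm with a two-finger parallel gripper is mounted at the origin on the work surface. World frame = base frame: x ahead of the robot, y to its left, z up, the work surface at z = 0. Lengths are in m, angles in rad, forces in N, time in s.
With the tool pointing down it reaches from about 0.4 to 0.85 m from the base axis. Payload 10.4 kg.
Tool frame: the origin (TCP) lies at the very end of the fingers, on their centre line; the grasp point (between the pads) lies 19 mm behind it; z points along the fingers, y is the line along which they close (so a half turn about z gives the same grasp; the last joint's range is limited). The gripper opens to 87 mm and grips with 3 to 60 N. Pads are 19 mm wide; open, the fingers measure 117 mm over their backs; the gripper's body (75 mm by 190 mm) begins 51 mm behind the grasp point.
Start: joints at [1.199, 0.332, -0.065, 1.46, 0.022, 1.35, -0.088], TCP at [0.214, -0.587, 0.2] pointing down, gripper open.
Joint ranges: [-2.6, 2.6], [-0.5, 2.12], [-1.47, 1.34], [0.16, 2.42], [-1.27, 4.41], [0.06, 2.06], [-2.6, 2.6]. Speed limits (rad/s): [2.22, 2.22, 2.79, 2.79, 3.14, 3.14, 3.14].

INTERFACE

Orientations are given as a unit quaternion [x, y, z, w].
In Python, from bench import * gives the robot as it stands.
- The arm moves only by the tool step_arm, never from a script. Its arguments are lists of equal length, an entry for each row: "delta_pos": the shift along the world's x, y, z in units of 25 mm (1.0 is 25 mm), a list of three; "turn": the turn about the world's z in units of 0.12 rad (1.0 is 0.12 rad). In form: {"delta_pos": [[tx, ty, tz], ...], "turn": [turn, ...]}. A call has 1 to 12 rows; each row shifts and turns the commanded pose from where the row before left it; what a row does not reach is not made up. A row lasts 1/10 s, in which the tool goes at most 50 mm and 8.59 degrees, less where a joint would pass 70% of its speed; a pose out of reach is approached as far as the arm can. A call with a number of a shift or a turn outside -1 to 1 is refused whole. A call with a gripper value outside its range is refused whole. "grip" is the closure, from 0 (fully open) to 1 (shut), set as the call begins (left out, the last holds). The fingers move at their own pace and stop on an object; "newtons" is the grip in N (left out, the last holds). Time passes only in rows, so rows that do not move let the fingers close. It gives the time, the measured TCP pose, the force, the opening and the grip force at its end, in the units of the state.
- read_state(): the state, without advancing time (a new reading comes with each control period).
- camera(name): name is "scene" or "top" or "wrist"; returns a dict with "image" (384x512x3 uint8, red, green, blue), "z_map" (384x512 float32, m along the optical axis (not along the pixel's ray), 0 where there is no reading), "mtx" (3x3 intrinsics, pixels), "view" (4x4, takes a point from world to camera coordinates). Camera axes: x right, y up, looking along -z (the intrinsics and any distortion apply to the point x, -y, -z); pixel columns grow to the right and rows downward; lengths in m; the calibration is good to about 2 mm. A picture is of the moment at which its call begins.
- close_job(): hands the job in; it is judged then, once.
The state is a dict: "time": time; "joint_positions": joint angles; "joint_vel": joint speeds; "joint_torque": joint torques, N m; "ee_pos": TCP position; "eef_rot": TCP orientation; "ft_force": force on the tool from outside, world axes, zero at the start; "torque": the same for the moment, N m; "width": finger opening in m; "grip_force": force on a finger pad.
Only numpy, scipy, OpenCV 4.12 (cv2) and the standard library are available. Lean on these libraries where they do the work, as an engineer would, in place of code of your own. Each camera call takes 0.05 s, during which the arm holds its last target. There are 200 camera calls.

## Working session

There is one attempt and no reset: what is moved stays moved. The work goes in short steps, Python scripts to look and compute and a tool call to move; the robot and the scene stay as the last step left them, time stands still between calls to the robot, and variables do not carry over. Pictures are saved under pics/ and viewed, at most 14 in all, crops included, and the job is handed in when it is done.

Besides the shell and the picture viewer there is one more tool, called after "Request:" as a command line: name --pt "numbers of a row" for each row, then --argument value for the rest. step_arm: Moves the arm, as the interface text tells. Shifts and turns lie within -1 to 1; 1 stands for 25 mm of shift or 0.12 rad of turn. Its arguments: {"type":"object","properties":{"delta_pos":{"type":"array"},"turn":{"type":"array"},"grip":{"type":"number"},"newtons":{"type":"number"}},"required":["delta_pos","turn"]}

```bash
mkdir -p pics; ls
python3 - <<'E'
from bench import *
import numpy as np,cv2
s=read_state();print({k:np.round(v,3) for k,v in s.items()})
for n in("scene","top"):
    c=camera(n);np.savez(n+".npz",**c)
    cv2.imwrite(f"pics/{n}0.png",c["image"][:,:,::-1]);print(n,c["mtx"],c["view"].round(3), np.percentile(c["z_map"],[0,5,50,100]))
E
```

```text
pics
{'time': np.float64(0.0), 'joint_positions': array([ 1.199,  0.333, -0.065,  1.461,  0.022,  1.35 , -0.088]), 'joint_vel': array([ 0.001, -0.001, -0.   ,  0.001,  0.001, -0.001, -0.001]), 'joint_torque': array([ 1.0000e-03, -6.2325e+01,  2.6000e-02, -3.8989e+01, -6.1000e-02,
        4.0000e-02,  0.0000e+00]), 'ee_pos': array([ 0.213, -0.587,  0.199]), 'eef_rot': array([ 0.985,  0.174, -0.   , -0.001]), 'ft_force': array([-0.228,  0.262,  0.469]), 'torque': array([ 0.026, -0.032,  0.012]), 'grip_force': np.float64(0.0), 'width': np.float64(0.087)}
scene [[407.15681265   0.         262.50872438]
 [  0.         407.15681265 182.06551647]
 [  0.           0.           1.        ]] [[-0.577  0.816  0.002  0.318]
 [-0.548 -0.389  0.74   0.246]
 [ 0.605  0.426  0.672 -1.437]
 [ 0.     0.     0.     1.   ]] [0.         0.77194852 1.21901262 3.70367694]
top [[411.6158251    0.         261.0196371 ]
 [  0.         411.6158251  189.01277321]
 [  0.           0.           1.        ]] [[-0.015 -1.    -0.009 -0.017]
 [ 0.994 -0.016  0.11  -0.526]
 [-0.11  -0.007  0.994 -1.221]
 [ 0.     0.     0.     1.   ]] [0.         1.15483694 1.26816672 2.16830182]
```

View pics/top0.png

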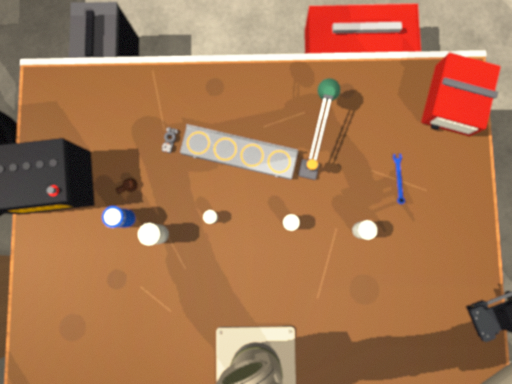

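View pics/scene0.png

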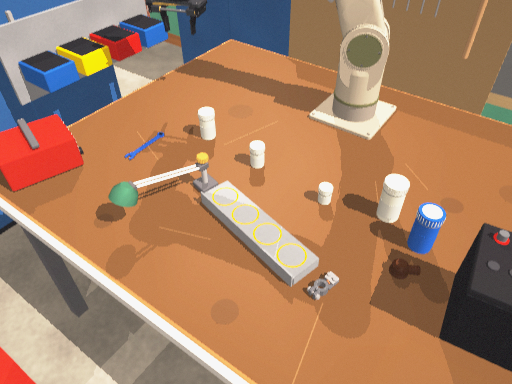

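The top view shows the white canisters at (152,234), (210,216), (291,222) and (365,230). By size these are the tallest, shortest, second and third. The blue lookalike at (117,217) is not meant. Rings d to a run from (198,141) to (280,160). The lamp's brass knob is at (313,165), next to ring a, and the clamp is at (170,140). Next I'll measure positions in both views.

```bash
cat > h.py <<'E'
import numpy as np,cv2
def load(n):
    return dict(np.load(n+".npz"))
def cast(c,uv,h):
    "pixels -> world points on plane z=h"
    uv=np.atleast_2d(uv).astype(float);R=c["view"][:3,:3];t=c["view"][:3,3];o=-R.T@t
    d=np.c_[uv,np.ones(len(uv))]@np.linalg.inv(c["mtx"]).T*[1,-1,-1]@R
    return o+d*((h-o[2])/d[:,2])[:,None]
def cloud(c,m):
    v,u=np.nonzero(m&(c["z_map"]>0));R=c["view"][:3,:3];t=c["view"][:3,3]
    d=np.c_[u,v,np.ones(len(u))]@np.linalg.inv(c["mtx"]).T*[1,-1,-1]*c["z_map"][v,u][:,None]
    return (d-t)@R
def proj(c,p):
    q=(c["view"][:3,:3]@p+c["view"][:3,3])*[1,-1,-1];q=c["mtx"]@q;return q[:2]/q[2]
def blobs(m,amin=20):
    n,l,s,ce=cv2.connectedComponentsWithStats(m.astype(np.uint8))
    return [(ce[i],s[i],l==i) for i in range(1,n) if s[i,4]>=amin]
E
python3 - <<'E'
from h import *
for n in("top","scene"):
    c=load(n);hsv=cv2.cvtColor(c["image"],cv2.COLOR_RGB2HSV)
    w=(hsv[...,1]<70)&(hsv[...,2]>150)
    for ce,s,m in blobs(w,60):
        P=cloud(c,m)
        if len(P)<30: continue
        zt=np.percentile(P[:,2],95)
        if s[4]>1500 or np.linalg.norm(P.mean(0)[:2])>.9: continue
        T=P[P[:,2]>zt-.006]
        (x,y),r=cv2.minEnclosingCircle(T[:,:2].astype(np.float32))
        print(n,"white",ce.round(),s[4],"ztop",zt.round(3),"c",round(x,4),round(y,4),"d",round(2*r,3),"mean",T.mean(0).round(4)[:2])
    ye=cv2.inRange(hsv,(20,90,120),(35,255,255))>0
    for ce,s,m in blobs(ye,15):
        v,u=np.nonzero(m);P=cast(c,np.c_[u,v],.03)
        (x,y),r=cv2.minEnclosingCircle(P[:,:2].astype(np.float32))
        Z=cloud(c,m)
        e=cv2.fitEllipse(np.c_[u,v].astype(np.float32)) if len(u)>5 else 0
        print(n,"yel",ce.round(),s[4],"c",round(x,4),round(y,4),"d",round(2*r,3),"z",np.median(Z[:,2]).round(3))
E
```

```text
top white [320. 127.] 461 ztop 0.121 c 0.7517 -0.2124 d 0.054 mean [ 0.7584 -0.2175]
top white [198. 142.] 268 ztop 0.035 c 0.6726 0.1664 d 0.057 mean [0.6721 0.1664]
top white [225. 149.] 267 ztop 0.035 c 0.6518 0.0841 d 0.057 mean [0.6521 0.0844]
top white [166. 147.] 75 ztop 0.023 c 0.6616 0.2649 d 0.027 mean [0.662  0.2647]
top white [252. 155.] 266 ztop 0.035 c 0.6309 0.0013 d 0.057 mean [0.6314 0.0016]
top white [279. 161.] 277 ztop 0.035 c 0.6094 -0.0807 d 0.058 mean [ 0.6092 -0.0809]
top white [112. 216.] 233 ztop 0.122 c 0.4462 0.3933 d 0.048 mean [0.4457 0.3921]
top white [210. 216.] 164 ztop 0.056 c 0.4428 0.1265 d 0.037 mean [0.4431 0.1262]
top white [291. 222.] 224 ztop 0.077 c 0.4214 -0.1126 d 0.044 mean [ 0.4218 -0.1118]
top white [365. 230.] 385 ztop 0.098 c 0.3965 -0.3261 d 0.053 mean [ 0.3968 -0.3268]
top white [150. 234.] 474 ztop 0.122 c 0.3942 0.2881 d 0.06 mean [0.3939 0.2892]
top white [239. 363.] 79 ztop 0.189 c 0.0629 0.0272 d 0.031 mean [0.0634 0.0264]
top white [251. 380.] 134 ztop 0.327 c 0.0697 0.0033 d 0.033 mean [0.0673 0.    ]
top white [507. 380.] 70 
[... 942 characters left out ...]
32 c 0.6315 0.0028 d 0.06 mean [0.6324 0.0034]
scene white [267. 233.] 367 ztop 0.032 c 0.6533 0.0854 d 0.062 mean [0.6537 0.0858]
scene white [291. 255.] 429 ztop 0.032 c 0.6737 0.1681 d 0.063 mean [0.6742 0.1687]
scene white [324. 284.] 288 ztop 0.019 c 0.6916 0.2659 d 0.076 mean [0.6895 0.2635]
scene yel [88. 60.] 902 c 0.3475 -1.0977 d 0.344 z 0.064
scene yel [371. 103.] 23 c -0.0576 0.0387 d 0.086 z 0.077
scene yel [202. 157.] 89 c 0.5225 -0.2388 d 0.049 z 0.109
scene yel [224. 199.] 74 c 0.612 -0.0786 d 0.07 z 0.029
scene yel [245. 215.] 113 c 0.6331 0.0032 d 0.071 z 0.029
scene yel [267. 234.] 124 c 0.6537 0.0857 d 0.071 z 0.029
scene yel [291. 255.] 144 c 0.6742 0.1682 d 0.071 z 0.03
```

Both views agree to about 4 mm, and the sizes and heights match. Mean positions:
- **Cans:** 1 (.445,.129), 2 (.424,-.110), 3 (.399,-.325), 4 (.396,.291).
- **Rings:** a (.612,-.080), b (.632,.0025), c (.653,.085), d (.674,.167).

Could be mistaken for a canister: the blue jar at (117,217), which I rule out by colour. The lamp arm at (320,127) is also white, but it isn't a jar. I chose the four whites by lid width. One crop to confirm, then I'll move.

Run:
```python
import cv2
i=cv2.imread("pics/top0.png")[190:260,90:390]
cv2.imwrite("pics/crop.png",cv2.resize(i,None,fx=2.6,fy=2.6))
```

```text
(no output)
```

View pics/crop.png

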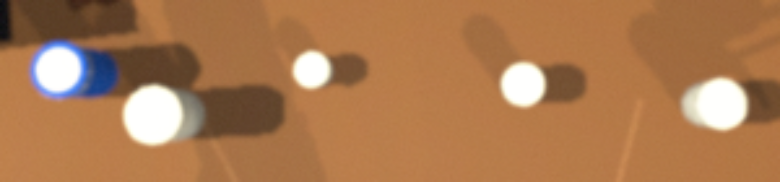

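Request:
step_arm --pt "0.68 0.95 0" --pt "0.68 0.95 0" --pt "0.68 0.95 0" --pt "0.68 0.95 0" --pt "0.68 0.95 0" --pt "0.68 0.95 0" --pt "0.68 0.95 0" --pt "0.68 0.95 0" --pt "0.68 0.95 0" --pt "0.68 0.95 0" --pt "0.64 0.98 0" --pt "0 0 0" --turn '[0.74,0.74,0.74,0.74,0.74,0.74,0.74,0.74,0.74,0.74,0.73,0]' --grip 0 --newtons 15

```text
time: 1.3
ee_pos: [0.402, -0.3214, 0.1997]
eef_rot: [0.786, 0.618, 0.001, -0.0]
ft_force: [-0.0, -0.3, 0.4]
width: 0.0867
grip_force: 0.0
```

The crop shows the blue-walled jar at left (58,70), then whites at (153,114), (312,69), (523,84) and (721,103). All four are white and the order fits. I'll check can 3 with the wrist camera.

```bash
cat > w.py <<'E'
import sys
from bench import *
from h import *
"wrist look: white lid tops seen by depth; args: name of the picture, or - for none"
c=camera("wrist");hsv=cv2.cvtColor(c["image"],cv2.COLOR_RGB2HSV)
print("tcp",read_state()["ee_pos"].round(4))
w=(hsv[...,1]<80)&(hsv[...,2]>140)
for ce,s,m in blobs(w,150):
    P=cloud(c,m)
    if len(P)<50: continue
    zt=np.percentile(P[:,2],95);T=P[P[:,2]>zt-.006]
    (x,y),r=cv2.minEnclosingCircle(T[:,:2].astype(np.float32))
    print("white",ce.round(),s[4],"zt",zt.round(3),"c",round(x,4),round(y,4),"d",round(2*r,3))
if sys.argv[1]!="-": cv2.imwrite(f"pics/{sys.argv[1]}.png",c["image"][:,:,::-1])
E
python3 w.py w1
```

```text
tcp [ 0.4006 -0.3237  0.1997]
white [379.   5.] 254 zt 0.02 c 0.5692 -0.186 d 0.025
white [248. 185.] 2858 zt 0.096 c 0.3983 -0.324 d 0.054
white [252. 282.] 8024 zt 0.311 c 0.4094 -0.2925 d 0.097
```

View pics/w1.png

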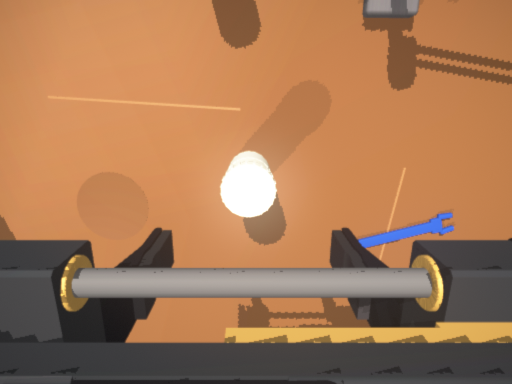

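The wrist view shows can 3's lid at (248,185), which puts it at (.398,-.324), right under the TCP. The spanner is clear at the right. I'll descend to z 0.066, grip and lift.

Request:
step_arm --pt "-0.08 0 -1" --pt "0 0 -1" --pt "0 0 -1" --pt "0 0 -1" --pt "0 0 -0.8" --pt "0 0 -0.5" --pt "0 0 0" --pt "0 0 0" --turn '[0,0,0,0,0,0,0,0]'

```text
time: 2.15
ee_pos: [0.3977, -0.3259, 0.0678]
eef_rot: [0.789, 0.615, 0.0, 0.0]
ft_force: [0.9, 0.9, 1.5]
width: 0.087
grip_force: 0.0
```

Request:
step_arm --pt "0 0 0" --pt "0 0 0" --pt "0 0 0" --pt "0 0 0" --pt "0 0 0" --pt "0 0 0" --pt "0 0 0" --pt "0 0 0" --turn '[0,0,0,0,0,0,0,0]' --grip 1 --newtons 15

```text
time: 2.95
ee_pos: [0.3977, -0.3254, 0.0674]
eef_rot: [0.789, 0.615, 0.0, 0.0]
ft_force: [0.2, -0.3, 0.6]
width: 0.051
grip_force: 15.0
```

Request:
step_arm --pt "0 0 0.4" --pt "0 0 1" --pt "0 0 1" --pt "0.2 0.4 0.9" --pt "0.5 0.8 0.7" --pt "0.57 0.91 0" --pt "0.57 0.91 0" --pt "0.57 0.91 0" --pt "0.57 0.91 0" --pt "0.57 0.91 0" --pt "0.57 0.91 0" --pt "0.57 0.91 0" --turn '[0,0,0,0,0,0,0,0,0,0,0,0]'

```text
time: 4.15
ee_pos: [0.5152, -0.1351, 0.1678]
eef_rot: [0.789, 0.615, -0.0, 0.0]
ft_force: [0.3, -0.4, -1.6]
width: 0.0507
grip_force: 15.0
```

Request:
step_arm --pt "0.57 0.91 0" --pt "0.57 0.91 0" --pt "0.57 0.91 0" --pt "0.57 0.91 0" --pt "0.57 0.91 0" --pt "0.57 0.91 0" --pt "0.57 0.91 0" --pt "0.57 0.91 0" --pt "0.57 0.9 0" --pt "0.38 0.7 0" --pt "0 0 0" --pt "0 0 0" --turn '[0,0,0,0,0,0,0,0,0,0,0,0]'

```text
time: 5.35
ee_pos: [0.6524, 0.0857, 0.1673]
eef_rot: [0.788, 0.615, -0.0, -0.0]
ft_force: [-0.1, -0.6, -2.1]
width: 0.051
grip_force: 15.0
```

```bash
cat > r.py <<'E'
"rings and white lids from all of top / scene; args: views"
import sys
from bench import *
from h import *
print("tcp",read_state()["ee_pos"].round(4))
for n in sys.argv[1:]:
    c=camera(n);hsv=cv2.cvtColor(c["image"],cv2.COLOR_RGB2HSV)
    ye=cv2.inRange(hsv,(20,90,120),(35,255,255))>0
    for ce,s,m in blobs(ye,40):
        v,u=np.nonzero(m);P=cast(c,np.c_[u,v],.03);(x,y),r=cv2.minEnclosingCircle(P[:,:2].astype(np.float32))
        if .03<r<.04: print(n,"ring",round(x,4),round(y,4),"d",round(2*r,3))
    w=(hsv[...,1]<70)&(hsv[...,2]>150)
    for ce,s,m in blobs(w,80):
        P=cloud(c,m)
        if len(P)<50: continue
        zt=np.percentile(P[:,2],95);T=P[P[:,2]>zt-.006];(x,y),r=cv2.minEnclosingCircle(T[:,:2].astype(np.float32))
        if .045<zt<.25 and .015<r<.04 and x>.3: print(n,"lid",round(x,4),round(y,4),"z",zt.round(3),"d",round(2*r,3))
    cv2.imwrite(f"pics/{n}_{len(__import__('os').listdir('pics'))}.png",c["image"][:,:,::-1])
E
python3 r.py wrist scene; ls pics
```

```text
tcp [0.6524 0.0857 0.1673]
wrist ring 0.6727 0.1688 d 0.071
wrist ring 0.652 0.0861 d 0.07
wrist lid 0.6537 0.0929 z 0.195 d 0.059
wrist lid 0.4447 0.131 z 0.054 d 0.04
scene ring 0.6528 0.0851 d 0.071
scene ring 0.674 0.1678 d 0.07
scene lid 0.7651 -0.2132 z 0.121 d 0.046
scene lid 0.3987 0.2927 z 0.118 d 0.062
scene lid 0.4477 0.1313 z 0.052 d 0.041
scene lid 0.4469 0.3943 z 0.119 d 0.051
crop.png
scene0.png
scene_5.png
top0.png
w1.png
wrist_4.png
```

Request:
step_arm --pt "0 0 -1" --pt "0 0 -1" --pt "0 0 -0.5" --pt "0 0 -0.25" --pt "0 0 0" --pt "0 0 0" --turn '[0,0,0,0,0,0]'

```text
time: 6.05
ee_pos: [0.6532, 0.0859, 0.0997]
eef_rot: [0.789, 0.615, 0.001, 0.0]
ft_force: [0.4, 0.5, -1.4]
width: 0.0511
grip_force: 15.0
```

Request:
step_arm --pt "0 0 -0.08" --pt "0 0 0" --pt "0 0 0" --turn '[0,0,0]'

```text
time: 6.35
ee_pos: [0.6532, 0.0861, 0.0973]
eef_rot: [0.789, 0.615, 0.001, 0.0]
ft_force: [1.0, 0.5, 1.5]
width: 0.0506
grip_force: 15.0
```

Request:
step_arm --pt "0 0 0" --pt "0 0 0" --pt "0 0 0" --pt "0 0 0" --pt "0 0 0.5" --pt "0 0 1" --pt "0 0 1" --pt "0 0 1" --pt "0 0 0.5" --turn '[0,0,0,0,0,0,0,0,0]' --grip 0

```text
time: 7.25
ee_pos: [0.6535, 0.0863, 0.1999]
eef_rot: [0.789, 0.615, 0.002, 0.001]
ft_force: [0.0, 0.2, -0.8]
width: 0.0869
grip_force: 0.0
```

```bash
python3 r.py wrist scene
```

```text
tcp [0.6535 0.0863 0.1999]
wrist ring 0.6728 0.1688 d 0.071
wrist ring 0.652 0.0864 d 0.071
wrist ring 0.6311 0.0035 d 0.071
wrist lid 0.6535 0.0876 z 0.125 d 0.054
wrist lid 0.4449 0.1306 z 0.054 d 0.04
scene ring 0.6116 -0.0796 d 0.07
scene ring 0.6539 0.0864 d 0.07
scene ring 0.674 0.1679 d 0.07
scene lid 0.7655 -0.2128 z 0.121 d 0.045
scene lid 0.3975 0.293 z 0.118 d 0.064
scene lid 0.6561 0.0881 z 0.123 d 0.054
scene lid 0.4477 0.1313 z 0.052 d 0.042
scene lid 0.4456 0.3962 z 0.119 d 0.05
```

Can 3 stands within 2 mm of ring c. Next is can 2.

Request:
step_arm --pt "-0.92 -0.79 0" --pt "-0.92 -0.79 0" --pt "-0.92 -0.79 0" --pt "-0.92 -0.79 0" --pt "-0.92 -0.79 0" --pt "-0.92 -0.79 0" --pt "-0.92 -0.79 0" --pt "-0.92 -0.79 0" --pt "-0.92 -0.79 0" --pt "-0.94 -0.78 0" --pt "0 0 0" --pt "0 0 0" --turn '[0,0,0,0,0,0,0,0,0,0,0,0]'

```text
time: 8.55
ee_pos: [0.4215, -0.1117, 0.1958]
eef_rot: [0.789, 0.614, -0.0, -0.0]
ft_force: [0.5, -0.5, 0.8]
width: 0.0872
grip_force: 0.0
```

```bash
python3 r.py wrist
```

```text
tcp [ 0.4215 -0.1117  0.1958]
wrist ring 0.6304 0.0021 d 0.07
wrist ring 0.6107 -0.0785 d 0.07
wrist ring 0.6068 -0.2993 d 0.068
wrist lid 0.4233 -0.1087 z 0.074 d 0.047
wrist lid 0.6255 -0.1708 z 0.095 d 0.06
wrist lid 0.6268 -0.1843 z 0.095 d 0.06
```

Request:
step_arm --pt "0.06 0.08 -1" --pt "0 0 -1" --pt "0 0 -1" --pt "0 0 -1" --pt "0 0 -1" --pt "0 0 -0.6" --pt "0 0 -0.4" --pt "0 0 0" --pt "0 0 0" --turn '[0,0,0,0,0,0,0,0,0]'

```text
time: 9.5
ee_pos: [0.4242, -0.109, 0.0469]
eef_rot: [0.788, 0.615, 0.0, 0.0]
ft_force: [-0.8, -0.1, -0.7]
width: 0.0868
grip_force: 0.0
```

Request:
step_arm --pt "0 0 0" --pt "0 0 0" --pt "0 0 0" --pt "0 0 0" --pt "0 0 0" --pt "0 0 0" --pt "0 0 0" --pt "0 0 0" --turn '[0,0,0,0,0,0,0,0]' --grip 1 --newtons 12

```text
time: 10.3
ee_pos: [0.4236, -0.1094, 0.0465]
eef_rot: [0.789, 0.615, 0.0, 0.0]
ft_force: [-0.6, 0.5, 0.3]
width: 0.0442
grip_force: 12.0
```

Request:
step_arm --pt "0 0 0.5" --pt "0 0 1" --pt "0 0 1" --pt "0.32 0.18 0.9" --pt "0.5 0.3 0.6" --pt "0.9 0.48 0" --pt "0.9 0.48 0" --pt "0.9 0.48 0" --pt "0.9 0.48 0" --pt "0.9 0.48 0" --pt "0.9 0.48 0" --pt "0.9 0.48 0" --turn '[0,0,0,0,0,0,0,0,0,0,0,0]'

```text
time: 11.5
ee_pos: [0.6025, -0.013, 0.1473]
eef_rot: [0.789, 0.615, 0.0, 0.0]
ft_force: [-0.2, -0.4, -0.0]
width: 0.044
grip_force: 12.0
```

Request:
step_arm --pt "0.8 0.4 0" --pt "0.42 0.24 0" --pt "0 0 0" --pt "0 0 0" --turn '[0,0,0,0]'

```text
time: 11.9
ee_pos: [0.6316, 0.0023, 0.1467]
eef_rot: [0.789, 0.615, -0.0, -0.0]
ft_force: [-0.5, 0.0, -0.5]
width: 0.0436
grip_force: 12.0
```

Request:
step_arm --pt "0 0 -1" --pt "0 0 -1" --pt "0 0 -0.5" --pt "0 0 -0.3" --pt "0 0 0" --pt "0 0 0" --pt "0 0 0" --turn '[0,0,0,0,0,0,0]'

```text
time: 12.6
ee_pos: [0.6326, 0.0026, 0.0774]
eef_rot: [0.789, 0.615, 0.001, 0.0]
ft_force: [-0.3, -0.3, -0.6]
width: 0.0442
grip_force: 12.0
```

Request:
step_arm --pt "0 0 -0.04" --pt "0 0 0" --pt "0 0 0" --turn '[0,0,0]'

```text
time: 12.9
ee_pos: [0.6322, 0.0026, 0.0757]
eef_rot: [0.789, 0.615, 0.0, 0.0]
ft_force: [-0.8, -0.4, -0.0]
width: 0.0438
grip_force: 12.0
```

Request:
step_arm --pt "0 0 0" --pt "0 0 0" --pt "0 0 0" --pt "0 0 0" --pt "0 0 0.5" --pt "0 0 1" --pt "0 0 1" --pt "0 0 1" --pt "0 0 1" --pt "0 0 0.4" --pt "0 0 0" --turn '[0,0,0,0,0,0,0,0,0,0,0]' --grip 0

```text
time: 14.0
ee_pos: [0.6329, 0.0028, 0.1999]
eef_rot: [0.789, 0.615, 0.001, 0.001]
ft_force: [-0.2, 0.2, -0.5]
width: 0.0873
grip_force: 0.0
```

```bash
python3 r.py wrist
```

```text
tcp [0.6329 0.0028 0.1999]
wrist ring 0.672 0.1656 d 0.07
wrist ring 0.6431 0.0747 d 0.061
wrist ring 0.6104 -0.0788 d 0.071
wrist ring 0.8225 -0.1897 d 0.062
wrist lid 0.6536 0.0877 z 0.126 d 0.053
wrist lid 0.4451 0.1308 z 0.054 d 0.04
```

Request:
step_arm --pt "-0.94 0.64 0" --pt "-0.94 0.64 0" --pt "-0.94 0.64 0" --pt "-0.94 0.64 0" --pt "-0.94 0.64 0" --pt "-0.94 0.64 0" --pt "-0.94 0.64 0" --pt "-0.94 0.64 0" --pt "0 0 0" --pt "0 0 0" --turn '[0,0,0,0,0,0,0,0,0,0]'

```text
time: 15.05
ee_pos: [0.4436, 0.1303, 0.1972]
eef_rot: [0.789, 0.615, -0.001, 0.0]
ft_force: [0.2, 0.2, 0.0]
width: 0.0871
grip_force: 0.0
```

```bash
python3 r.py wrist scene
```

```text
tcp [0.4436 0.1303 0.1972]
wrist ring 0.6732 0.1687 d 0.071
wrist ring 0.6524 0.0863 d 0.071
wrist ring 0.6214 0.0095 d 0.064
wrist lid 0.3952 0.2909 z 0.12 d 0.061
wrist lid 0.652 0.0881 z 0.125 d 0.053
wrist lid 0.4444 0.1308 z 0.054 d 0.04
scene ring 0.6539 0.0864 d 0.07
scene ring 0.674 0.1679 d 0.07
scene lid 0.7643 -0.2139 z 0.121 d 0.046
scene lid 0.6567 0.0892 z 0.123 d 0.055
scene lid 0.3993 0.2926 z 0.118 d 0.062
scene lid 0.4481 0.1316 z 0.053 d 0.041
scene lid 0.4463 0.3908 z 0.119 d 0.053
```

Request:
step_arm --pt "0.04 0.02 -1" --pt "0 0 -1" --pt "0 0 -1" --pt "0 0 -1" --pt "0 0 -1" --pt "0 0 -1" --pt "0 0 -0.5" --pt "0 0 -0.35" --pt "0 0 0" --pt "0 0 0" --turn '[0,0,0,0,0,0,0,0,0,0]'

```text
time: 16.15
ee_pos: [0.4457, 0.1313, 0.0274]
eef_rot: [0.789, 0.615, 0.0, 0.0]
ft_force: [1.0, 0.4, 1.4]
width: 0.0868
grip_force: 0.0
```

Request:
step_arm --pt "0 0 0" --pt "0 0 0" --pt "0 0 0" --pt "0 0 0" --pt "0 0 0" --pt "0 0 0" --pt "0 0 0" --pt "0 0 0" --turn '[0,0,0,0,0,0,0,0]' --grip 1 --newtons 10

```text
time: 16.95
ee_pos: [0.4451, 0.1311, 0.0268]
eef_rot: [0.789, 0.615, -0.0, -0.0]
ft_force: [-0.2, 0.1, 0.6]
width: 0.0369
grip_force: 10.0
```

```bash
python3 r.py top | grep -v ring; ls -t pics|head -1; cp pics/$(ls -t pics|head -1) pics/t2.png
```

```text
tcp [0.4451 0.1311 0.0268]
top lid 0.7521 -0.2135 z 0.121 d 0.053
top lid 0.6519 0.083 z 0.125 d 0.054
top lid 0.446 0.3928 z 0.122 d 0.048
top lid 0.394 0.2882 z 0.122 d 0.06
top_12.png
```

View pics/t2.png

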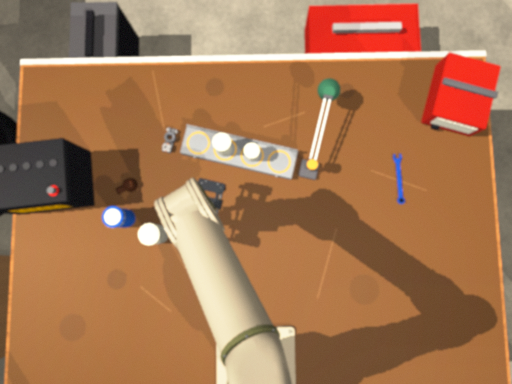

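The top view shows can 3 at (222,143) and can 2 at (252,151), both standing on their rings. The bystanders haven't moved. I'll carry can 1 to ring a.

Request:
step_arm --pt "0 0 0.5" --pt "0 0 1" --pt "0 0 1" --pt "0 0 1" --pt "0.3 -0.4 1" --pt "0.6 -0.75 0.5" --pt "0.7 -0.9 0" --pt "0.7 -0.9 0" --pt "0.7 -0.9 0" --pt "0.7 -0.9 0" --pt "0.7 -0.9 0" --pt "0.7 -0.9 0" --turn '[0,0,0,0,0,0,0,0,0,0,0,0]'

```text
time: 18.2
ee_pos: [0.5732, -0.0335, 0.1527]
eef_rot: [0.789, 0.615, 0.0, 0.0]
ft_force: [-0.7, -0.2, -0.3]
width: 0.0368
grip_force: 10.0
```

Request:
step_arm --pt "0.7 -0.9 0" --pt "0.5 -0.6 0" --pt "0.34 -0.37 0" --pt "0 0 0" --pt "0 0 0" --turn '[0,0,0,0,0]'

```text
time: 18.7
ee_pos: [0.6108, -0.0783, 0.152]
eef_rot: [0.788, 0.615, 0.0, -0.0]
ft_force: [-0.2, 0.1, -0.6]
width: 0.037
grip_force: 10.0
```

```bash
python3 r.py wrist scene | grep ring
```

```text
wrist ring 0.6498 0.0771 d 0.067
wrist ring 0.6312 0.004 d 0.07
wrist ring 0.5968 -0.0711 d 0.061
scene ring 0.6539 0.0864 d 0.07
scene ring 0.674 0.1679 d 0.07
```

Request:
step_arm --pt "0 -0.04 -1" --pt "0 0 -1" --pt "0 0 -1" --pt "0 0 -0.5" --pt "0 0 -0.28" --pt "0 0 0" --pt "0 0 0" --pt "0 0 0" --turn '[0,0,0,0,0,0,0,0]'

```text
time: 19.6
ee_pos: [0.6118, -0.0804, 0.0584]
eef_rot: [0.789, 0.615, 0.001, 0.001]
ft_force: [0.0, 0.4, -0.5]
width: 0.0369
grip_force: 10.0
```

Request:
step_arm --pt "0 0 -0.06" --pt "0 0 0" --pt "0 0 0" --turn '[0,0,0]'

```text
time: 19.9
ee_pos: [0.6115, -0.0804, 0.0562]
eef_rot: [0.789, 0.615, 0.0, 0.0]
ft_force: [-0.2, -0.1, 1.7]
width: 0.0375
grip_force: 10.0
```

Request:
step_arm --pt "0 0 0" --pt "0 0 0" --pt "0 0 0" --pt "0 0 0" --pt "0 0 0" --pt "0 0 0.5" --pt "0 0 1" --pt "0 0 1" --pt "0 0 1" --pt "0 0 1" --pt "0 0 1" --pt "0 0 0.2" --turn '[0,0,0,0,0,0,0,0,0,0,0,0]' --grip 0

```text
time: 21.1
ee_pos: [0.6126, -0.0802, 0.2025]
eef_rot: [0.789, 0.615, 0.002, 0.002]
ft_force: [0.4, -0.5, -0.3]
width: 0.0872
grip_force: 0.0
```

Request:
step_arm --pt "-0.58 0.99 0" --pt "-0.58 0.99 0" --pt "-0.58 0.99 0" --pt "-0.58 0.99 0" --pt "-0.58 0.99 0" --pt "-0.58 0.99 0" --pt "-0.58 0.99 0" --pt "-0.58 0.99 0" --pt "-0.58 0.99 0" --pt "-0.58 0.99 0" --pt "-0.58 0.99 0" --pt "-0.58 0.99 0" --turn '[0,0,0,0,0,0,0,0,0,0,0,0]'

```text
time: 22.3
ee_pos: [0.4362, 0.2174, 0.1982]
eef_rot: [0.789, 0.615, -0.0, 0.0]
ft_force: [0.3, -0.1, 0.2]
width: 0.0874
grip_force: 0.0
```

Request:
step_arm --pt "-0.58 0.98 0" --pt "-0.58 0.98 0" --pt "-0.56 0.98 0" --pt "0 0 0" --pt "0 0 0" --turn '[0,0,0,0,0]'

```text
time: 22.8
ee_pos: [0.3938, 0.2903, 0.1982]
eef_rot: [0.788, 0.615, -0.0, 0.0]
ft_force: [0.2, -0.5, -0.7]
width: 0.087
grip_force: 0.0
```

```bash
python3 r.py wrist
```

```text
tcp [0.3938 0.2903 0.1982]
wrist ring 0.6626 0.1732 d 0.066
wrist ring 0.5797 0.1 d 0.071
wrist lid 0.4456 0.3958 z 0.12 d 0.046
wrist lid 0.3952 0.2926 z 0.12 d 0.062
```

Request:
step_arm --pt "0.06 0.06 -1" --pt "0 0 -1" --pt "0 0 -1" --pt "0 0 -0.8" --pt "0 0 -0.5" --pt "0 0 0" --pt "0 0 0" --turn '[0,0,0,0,0,0,0]'

```text
time: 23.55
ee_pos: [0.3961, 0.2916, 0.0914]
eef_rot: [0.789, 0.615, 0.0, 0.0]
ft_force: [0.1, -0.1, 0.6]
width: 0.0866
grip_force: 0.0
```

Request:
step_arm --pt "0 0 0" --pt "0 0 0" --pt "0 0 0" --pt "0 0 0" --pt "0 0 0" --pt "0 0 0" --pt "0 0 0" --pt "0 0 0" --turn '[0,0,0,0,0,0,0,0]' --grip 1 --newtons 20

```text
time: 24.35
ee_pos: [0.3957, 0.2918, 0.091]
eef_rot: [0.789, 0.615, 0.0, 0.0]
ft_force: [-1.7, -0.0, 2.6]
width: 0.059
grip_force: 20.0
```

Request:
step_arm --pt "0 0 0.5" --pt "0 0 1" --pt "0 0 1" --pt "0.3 -0.15 0.7" --pt "0.6 -0.27 0.4" --pt "0.85 -0.38 0" --pt "0.85 -0.38 0" --pt "0.85 -0.38 0" --pt "0.85 -0.38 0" --pt "0.85 -0.38 0" --pt "0.85 -0.38 0" --pt "0.85 -0.38 0" --turn '[0,0,0,0,0,0,0,0,0,0,0,0]'

```text
time: 25.55
ee_pos: [0.5675, 0.2138, 0.1811]
eef_rot: [0.789, 0.615, -0.0, -0.0]
ft_force: [0.0, -0.6, -2.3]
width: 0.0587
grip_force: 20.0
```

Request:
step_arm --pt "0.85 -0.38 0" --pt "0.85 -0.38 0" --pt "0.85 -0.38 0" --pt "0.85 -0.38 0" --pt "0.55 -0.25 0" --pt "0.3 -0.11 0" --pt "0 0 0" --pt "0 0 0" --turn '[0,0,0,0,0,0,0,0]'

```text
time: 26.35
ee_pos: [0.6724, 0.1684, 0.1809]
eef_rot: [0.788, 0.615, -0.0, -0.0]
ft_force: [0.3, -0.0, -2.9]
width: 0.0588
grip_force: 20.0
```

```bash
python3 r.py wrist scene
```

```text
tcp [0.6724 0.1684 0.1809]
wrist ring 0.6728 0.1694 d 0.07
wrist lid 0.6739 0.1709 z 0.209 d 0.061
wrist lid 0.6526 0.0829 z 0.126 d 0.051
scene ring 0.6739 0.1677 d 0.07
scene lid 0.7634 -0.2116 z 0.12 d 0.051
scene lid 0.4454 0.3946 z 0.119 d 0.049
```

Target z is 0.121, so -0.060 (2.4 units).

Request:
step_arm --pt "0 0 -1" --pt "0 0 -0.8" --pt "0 0 -0.4" --pt "0 0 -0.2" --pt "0 0 0" --pt "0 0 0" --pt "0 0 0" --turn '[0,0,0,0,0,0,0]'

```text
time: 27.15
ee_pos: [0.6734, 0.1677, 0.1214]
eef_rot: [0.789, 0.615, 0.0, 0.0]
ft_force: [0.1, 0.3, -2.5]
width: 0.059
grip_force: 20.0
```

Request:
step_arm --pt "0 0 -0.04" --pt "0 0 0" --pt "0 0 0" --turn '[0,0,0]'

```text
time: 27.45
ee_pos: [0.6735, 0.168, 0.121]
eef_rot: [0.789, 0.615, 0.001, 0.0]
ft_force: [-1.8, 0.4, 5.6]
width: 0.059
grip_force: 20.0
```

Contact made. I'll release, rise and back away toward the robot.

Request:
step_arm --pt "0 0 0" --pt "0 0 0" --pt "0 0 0" --pt "0 0 0" --pt "0 0 0.5" --pt "0 0 1" --pt "0 0 1" --pt "0 0 1" --pt "-0.8 0 0.5" --pt "-0.9 0 0" --pt "-0.9 0 0" --pt "-0.9 0 0" --turn '[0,0,0,0,0,0,0,0,0,0,0,0]' --grip 0

```text
time: 28.65
ee_pos: [0.5849, 0.1678, 0.2208]
eef_rot: [0.789, 0.615, 0.0, 0.0]
ft_force: [0.2, -0.1, 0.7]
width: 0.0872
grip_force: 0.0
```

Request:
step_arm --pt "-0.9 0 0" --pt "-0.9 0 0" --pt "-0.9 0 0" --pt "-0.9 0 0" --pt "-0.5 0 0" --pt "0 0 0" --pt "0 0 0" --turn '[0,0,0,0,0,0,0]'

```text
time: 29.35
ee_pos: [0.4837, 0.1675, 0.2206]
eef_rot: [0.789, 0.615, 0.001, 0.001]
ft_force: [1.1, -0.6, 0.3]
width: 0.0875
grip_force: 0.0
```

Run:
```python
from bench import *
from h import *
H=[.082,.102,.124,.148];G=np.array([[.6115,-.0798],[.632,.0027],[.653,.0855],[.6735,.168]])
for n in("top","scene"):
    c=camera(n);cv2.imwrite(f"pics/end_{n}.png",c["image"][:,:,::-1])
    P=cloud(c,c["z_map"]>0)
    for i in range(4):
        q=P[(np.hypot(*(P[:,:2]-G[i]).T)<.045)&(abs(P[:,2]-H[i])<.008)]
        (x,y),r=cv2.minEnclosingCircle(q[:,:2].astype(np.float32))
        print(n,i+1,"off mm",(np.array([x,y])-G[i]).round(4)*1e3,"d",round(2*r,3),"z",np.percentile(q[:,2],[10,50,90]).round(3))
```

```text
top 1 off mm [-2.5 -4.7] d 0.039 z [0.079 0.082 0.085]
top 2 off mm [-2.1 -3.8] d 0.046 z [0.1   0.102 0.106]
top 3 off mm [-0.5 -1.2] d 0.053 z [0.121 0.125 0.128]
top 4 off mm [-2.2 -3.4] d 0.062 z [0.145 0.148 0.151]
scene 1 off mm [ 2.4 -1.9] d 0.042 z [0.076 0.081 0.083]
scene 2 off mm [1.9 1. ] d 0.048 z [0.098 0.101 0.103]
scene 3 off mm [3.5 2.8] d 0.055 z [0.12  0.123 0.125]
scene 4 off mm [2.5 0.5] d 0.063 z [0.145 0.147 0.149]
```

View pics/end_scene.png

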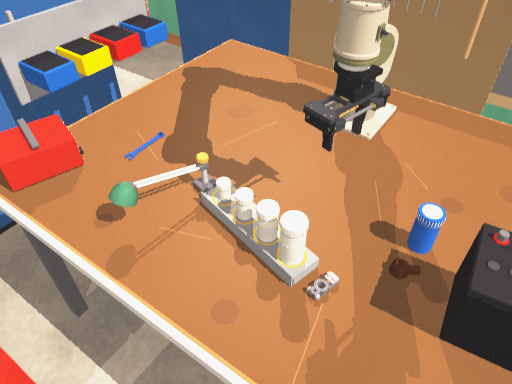

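View pics/end_top.png

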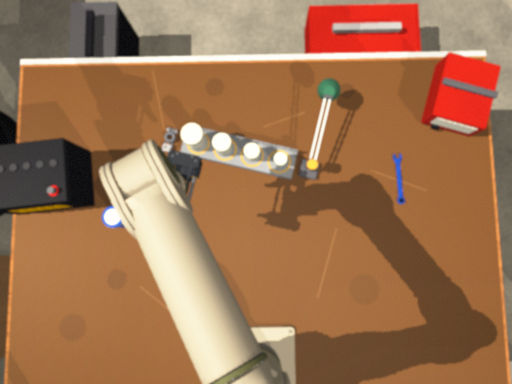

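All four canisters stand upright on their rings, shortest next to the lamp and rising to the tallest. In the scene view they run from (224,188) to (293,240). Averaged over the two views, each is within about 4 mm of its ring centre. The bystanders haven't moved, so I'll hand the job in.

```bash
python3 -c "
from bench import *
print(close_job())"
```

```text
the job is handed in; nothing more can be done
None
```

I handed the job in: the four canisters stand upright on rings a to d, shortest next to the bench light and rising to the tallest, each about 4 mm or less from its ring centre by my measurements; the spanner, boot and clamp terminal were not touched, and no verdict came back.

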